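Neutral the decorating wheel, then lift the teapot and hold it level

ROBOT

A 7-joint arm with a two-finger parallel gripper is mounted at the origin on the work surface. World frame = base frame: x ahead of the robot, y to its left, z up, the work surface at z = 0. Lengths are in mm, angles in rad, forces in N, time in s.
With the tool pointing down it reaches from about 400 to 875 mm from the base axis. Payload 6.5 kg.
Tool frame: the origin (TCP) lies on the centre line of the jaws, within the pads' length; the fingertips stand 11 mm ahead of it and the grasp point (between the pads) lies 8 mm behind it (robot.tips_ahead is the distance from the TCP to the fingertips, in mm); x points along the fingers, z is the direction in which the jaws open and shut, and the axes are right-handed (so a half turn about x gives the same grasp; the last joint's range is limited). The gripper opens to 85 mm and grips with 20 to 120 N. Pads are 22 mm wide; open, the fingers measure 114 mm over their backs; the gripper's body (76 mm by 85 mm) begins 54 mm behind the grasp point. The pads swing forward as they close: fully open they stand 13 mm farther back than shut.
Start: joints at [1.042, 0.536, -0.004, 1.538, 0.003, 1.067, -0.071], TCP at [290.191, -581.618, 242.29] pointing down, gripper open.
Joint ranges: [-2.7, 2.7], [-0.37, 2.16], [-1.27, 1.26], [0.24, 2.4], [-1.31, 4.45], [0.19, 1.91], [-2.76, 2.76]. Speed limits (rad/s): [2.39, 2.39, 3.14, 3.14, 3.14, 3.14, 3.14].

INTERFACE

Orientations are given as a 3x3 rotation matrix whose columns are the frame's x, y, z axes.
In Python, from rig import robot gives the robot as it stands.
- The arm moves only by the tool step_arm, never from a script. Its arguments are lists of equal length, an entry for each row: "delta_pos": the shift along the world's x, y, z in m, a list of three; "turn": the turn about the world's z in degrees; "gripper": the gripper command: -1 is shut, 1 is fully open, values between are in proportion. In form: {"delta_pos": [[x, y, z], ...], "turn": [turn, ...], "gripper": [gripper, ...]}. A call has 1 to 12 rows; each row shifts and turns the commanded pose from where the row before left it; what a row does not reach is not made up. A row lasts 1/10 s, in which the tool goes at most 50 mm and 8.59 degrees, less where a joint would pass 70% of its speed; a pose out of reach is approached as far as the arm can. A call with a gripper value outside its range is refused whole. The fingers move at their own pace and stop on an object; "newtons" is the grip in N (left out, the last holds). Time passes only in rows, so rows that do not move let the fingers close. It gives the time, the measured TCP pose, the force and the opening at its end, in the units of the state.
- robot.get_state(): the state, without advancing time (a new reading comes with each control period).
- robot.grab_frame(name): name is "scene" or "top" or "wrist"; returns a dict with "img" (400x640x3 uint8, red, green, blue), "mtx" (3x3 intrinsics, pixels), "dist_coeffs" ([k1, k2, p1, p2, k3] as OpenCV has them; the pictures are not rectified), "origin" and "rotation" of the camera in the world. Camera axes: x right, y up, looking along -z (the intrinsics and any distortion apply to the point x, -y, -z); pixel columns grow to the right and rows downward; lengths in mm; the calibration is good to about 2 mm. A picture is of the moment at which its call begins. There is no depth.
- robot.finish_job(): hands the job in, once; it reports no verdict.
The state is a dict: "clock": time; "joint_positions": joint angles; "qd": joint speeds; "joint_torque": joint torques, N m; "ee_pos": TCP position; "eef_rot": TCP orientation; "ft_force": force on the tool from outside, world axes, zero at the start; "moment": the same for the moment, N m; "width": opening from 0.0 (shut) to 1.0 (fully open).
Only numpy, scipy, OpenCV 4.12 (cv2) and the standard library are available. Lean on these libraries where they do the work, as an engineer would, in place of code of your own. Each camera call takes 0.05 s, during which the arm holds its last target.

TASK

The raw teapot with the overhead handle is to come off the decorating wheel so that its foot can be wiped. First, with the pot still standing on the wheel, bring the knobbed lever on the drive box to neutral, straight up, so that the wheel cannot start; then take the teapot by its overhead handle, lift it about 10 cm straight up off the wheel and hold it there, level and still. Finish while holding it in the air over the wheel, and leave the lever at neutral and the other ware where it stands.

Things in the scene. Friction and masses are not known exactly. Their poses are not given: they have to be found in the camera images.
- teapot: The teapot with the overhead handle: off-white clay, 116 mm across, 0.3 to 0.6 kg, loose on the wheel head. Origin: centre of underside, z up, spout to +x (tip 100 mm out). Handle: straight wooden bar along x, 100 mm long, 14 mm wide (y), 131 to 149 mm up, on a thin post at each end; 39 mm free beneath it, to the lid knob. Lid fixed. Balances at mid-handle
- teapot_grip (a point): Middle of the overhead handle bar of the teapot, 140 mm above its underside; axes as the teapot's
- wheel: Decorating wheel, fixed to the table and not turning: grey drum with a round aluminium head 200 mm across, its flat top 70 mm above the table. Origin: on its axis at table height, z up
- drive_box: Drive box, fixed to the table, standing to one side of the wheel (left or right varies): grey box 110 (x) x 90 (y) x 50 mm high. Origin: centre of its underside; z up. Its lever swings in its own x-z plane; a small white mark on each side of the slot shows neutral
- lever_pivot (a point): The lever's hinge point on the drive box, 50 mm above the table; the hinge axis is the box's y axis
- lever_knob (a point): Centre of the black ball knob, 30 mm across, at the end of the lever's steel rod (11 mm thick), 90 mm from the pivot
- drive_lever (a joint): Lever angle in rad: 0 straight up (neutral), positive leaning towards the drive box's +x (away from the robot), stops at +-0.9. Starts leaning away at 0.4 to 0.8. Stays where it is left; moving it takes about 2 N at the knob
- side_teapot: Bystander: similar loose teapot 116 mm across, 92 mm high, with a side handle and no overhead handle. Origin: centre of underside
- cup_a: Bystander: small raw clay cup, 56 mm across, 55 mm high, on the robot's side of the wheel and box. Origin: centre of underside
- cup_b: Bystander: cup like the other, beyond the wheel and box. Origin: centre of underside
- bowl_raw: Bystander: off-white raw clay bowl 124 mm across, 70 mm high. Origin: centre of underside
- bowl_slip: Bystander: dark grey bowl 140 mm across, 65 mm high. Origin: centre of underside
- jar: Bystander: closed amber glass jar 64 mm across, 80 mm high. Origin: centre of underside
- plate: Bystander: white plate 170 mm across, 20 mm high. Origin: centre of underside
- brush: Bystander: brush 200 mm long lying on the table
Mind the look-alikes: they are no part of the job. What is shaped like the teapot but purple is not meant.

How it is judged:
By the outcome, as a careful person would: the job done as asked, in the order asked, and still so for the second after the job is handed in, while the arm keeps its last pose, push and grip.
It also fails if it takes over 51 s, if anything falls off the work surface, if the arm or the gripper's body presses on something with over 40 N, if the wrist force passes 120 N, or if a joint passes its speed limit or range.

## Working session

There is one attempt and no reset: what is moved stays moved. The work goes in short steps, Python scripts to look and compute and a tool call to move; the robot and the scene stay as the last step left them, time stands still between calls to the robot, and variables do not carry over. Pictures are saved under pics/ and viewed, and the job is handed in when it is done.

Besides the shell and the picture viewer there is one more tool, called after "Call:" as name(argument=value, ...), one argument or row to a line, values as JSON. step_arm: Moves the arm, as the interface text tells. Its arguments: {"type":"object","properties":{"delta_pos":{"type":"array"},"turn":{"type":"array"},"gripper":{"type":"array"},"newtons":{"type":"number"}},"required":["delta_pos","turn","gripper"]}

```bash
ls; mkdir -p pics
cat > h.py <<'E'
import numpy as np, cv2, pickle
from rig import robot
def grab(n,tag):
    f=robot.grab_frame(n); pickle.dump(f,open(f'pics/{tag}.pkl','wb')); cv2.imwrite(f'pics/{tag}.png',f['img'][:,:,::-1]); return f
def load(tag): return pickle.load(open(f'pics/{tag}.pkl','rb'))
def ray(f,u,v):
    p=cv2.undistortPoints(np.array([[[u,v]]],float),np.array(f['mtx'],float),np.array(f['dist_coeffs'],float))[0,0]
    d=np.array(f['rotation'])@np.array([p[0],-p[1],-1.]); return np.array(f['origin'],float),d/np.linalg.norm(d)
def plane(f,u,v,z):
    o,d=ray(f,u,v); return o+d*(z-o[2])/d[2]
def tri(*a):
    A=np.zeros((3,3));b=np.zeros(3);R=[ray(*x) for x in a]
    for o,d in R:
        P=np.eye(3)-np.outer(d,d);A+=P;b+=P@o
    x=np.linalg.solve(A,b); return x,[np.linalg.norm((np.eye(3)-np.outer(d,d))@(x-o)) for o,d in R]
def proj(f,X):
    R=np.array(f['rotation']);c=R.T@(np.array(X,float)-np.array(f['origin']));c=np.array([c[0],-c[1],-c[2]])
    return cv2.projectPoints(c.reshape(1,1,3),np.zeros(3),np.zeros(3),np.array(f['mtx'],float),np.array(f['dist_coeffs'],float))[0].ravel()
def crop(tag,u0,v0,u1,v1,s,out):
    i=cv2.imread(f'pics/{tag}.png')[v0:v1,u0:u1]; cv2.imwrite(f'pics/{out}.png',cv2.resize(i,None,fx=s,fy=s,interpolation=cv2.INTER_CUBIC))
E
python3 - <<'E'
from h import *
for n in ['scene','top','wrist']:
    f=grab(n,n+'0');print(n,f['origin'],np.round(f['rotation'],2).tolist())
s=robot.get_state();print(s)
E
```

```text
pics
scene [1131.67821093  -54.05016525 1100.60111577] [[0.13, -0.83, 0.54], [0.99, 0.1, -0.07], [0.0, 0.54, 0.84]]
top [ 247.16773411   19.16928049 1436.54838739] [[-0.0, 0.97, -0.23], [-1.0, -0.0, -0.0], [-0.0, 0.23, 0.97]]
wrist [ 356.27235004 -549.17112717  373.31273747] [[0.45, 0.86, 0.26], [-0.89, 0.43, 0.13], [-0.0, -0.29, 0.96]]
{'clock': 0.15, 'joint_positions': array([ 1.04179516,  0.53700651, -0.00445039,  1.5386067 ,  0.00257303,
        1.06734744, -0.07118953]), 'qd': array([ 2.31440466e-04, -1.79417225e-03, -4.01497488e-04, -2.57264963e-03,
        3.05565355e-03,  4.92330081e-05, -3.10820678e-03]), 'joint_torque': array([ 1.43549609e-03, -5.83784080e+01,  1.04965076e+00, -2.59349996e+01,
        1.24483783e-02,  6.52774892e-03, -2.33530145e-06]), 'ee_pos': array([ 289.99360272, -581.19966266,  241.62031867]), 'eef_rot': array([[-6.72263445e-04,  8.94770166e-01,  4.46526482e-01],
       [ 1.18502715e-03,  4.46526982e-01, -8.94769384e-01],
       [-9.99999072e-01, -7.23747452e-05, -1.36051071e-03]]), 'ft_force': array([-0.35175617, -0.25273114, -0.07482277]), 'moment': array([-0.02751998,  0.02210159, -0.01292437]), 'width': 0.9997246339688924}
```

View pics/scene0.png

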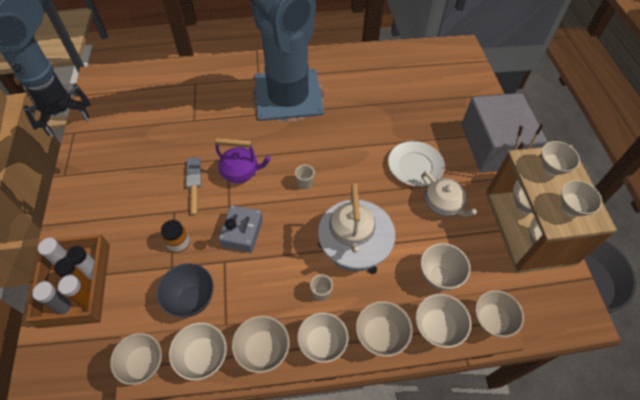

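View pics/top0.png

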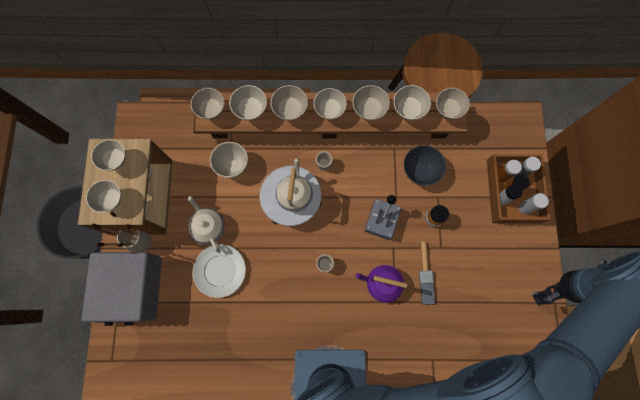

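View pics/wrist0.png

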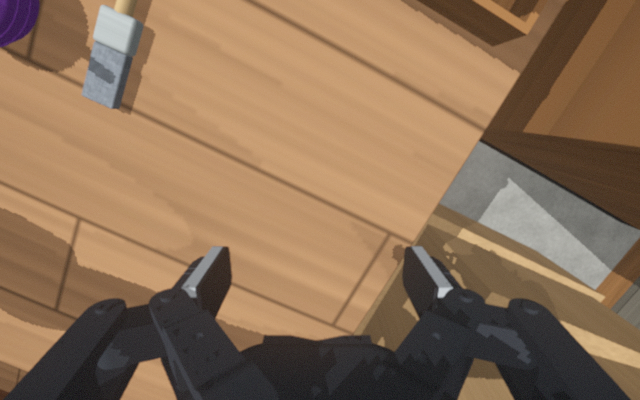

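Run:
```python
from h import *
crop('top0',250,145,420,255,4.7,'ct0'); crop('scene0',195,175,405,285,3.8,'cs0')
```

```text
(no output)
```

View pics/ct0.png

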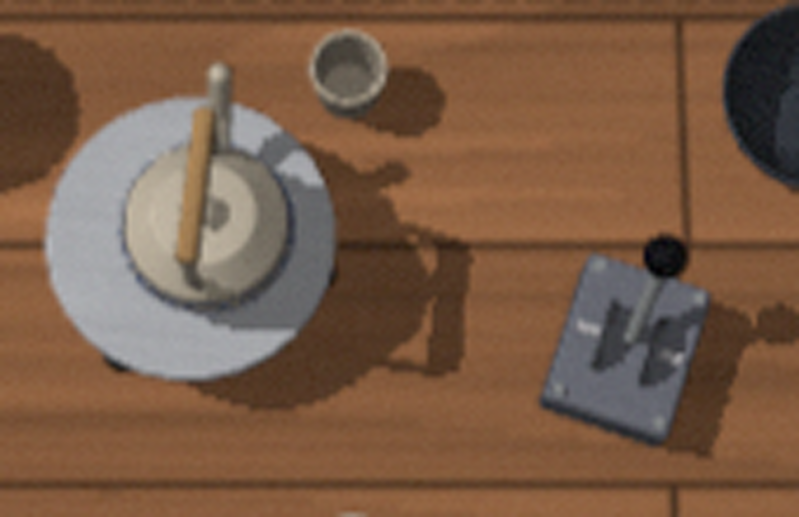

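View pics/cs0.png

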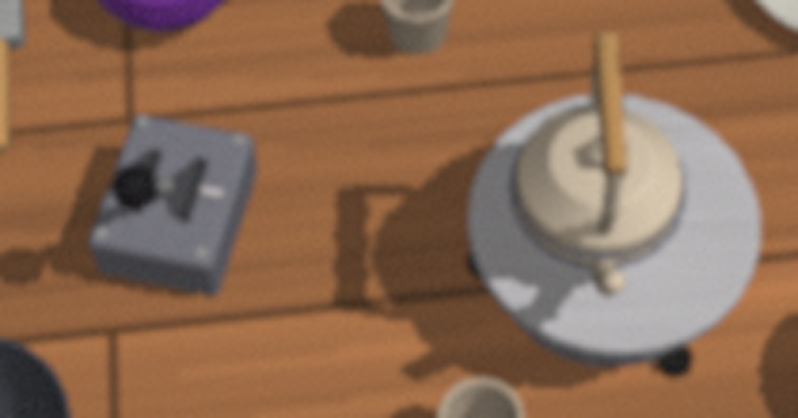

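Run:
```python
from h import *
T=load('top0');S=load('scene0')
t=lambda u,v:(T,250+u/4.7,145+v/4.7); s=lambda u,v:(S,195+u/3.8,175+v/3.8)
for n,a,b in [('knob',t(665,257),s(137,187)),('hfar',t(205,110),s(616,168)),('hnear',t(187,262),s(606,35)),('spout',t(218,72),s(610,280)),('lid',t(215,213),s(590,155)),('mark',t(588,326),s(212,191))]:
    x,e=tri(a,b);print(n,x.round(1),np.round(e,1))
for n,a in [('mk1',t(588,326)),('mk2',t(676,358)),('c1',t(592,255)),('c2',t(708,292)),('c3',t(662,440)),('c4',t(543,403))]: print(n,plane(*a,50).round(1))
# scene corners of box
for n,a in [('c4',s(255,143)),('c1?',s(215,270)),('c2',s(93,240)),('c3',s(137,117))]: print(n,plane(*a,50).round(1))
# wheel circle
for nm,F,lo in [('top',T,None)]:
    pts=[t(190,97),t(335,240),t(190,380),t(46,238)]
    P=np.array([plane(*p,70) for p in pts]);print(P.round(0))
for a in [t(348,70)]: print('cupb',plane(*a,50))
print('cupa',plane(T,325,262,55),'purple',plane(T,385,284,60),plane(T,404,283,140),'jar',plane(T,438,214,80),'slip',plane(T,425,165,65))
```

```text
knob [ 559.3 -188.7  129.1] [1. 1.]
hfar [633.2 107.2 217. ] [0.4 0.4]
hnear [536.5 117.6 215.3] [0.9 0.9]
spout [677.5 101.9 158.2] [1. 1.]
lid [584.3 104.5 150.8] [0.3 0.3]
mark [ 527.6 -145.9   58.9] [0.5 0.5]
mk1 [ 529.4 -147.5   50. ]
mk2 [ 506.9 -207.2   50. ]
c1 [ 579.8 -151.7   50. ]
c2 [ 553.3 -231.1   50. ]
c3 [ 450.2 -195.4   50. ]
c4 [ 475.8 -115.1   50. ]
c4 [ 487.  -113.8   50. ]
c1? [ 584.7 -147.3   50. ]
c2 [ 551.4 -230.    50. ]
c3 [ 454.7 -197.1   50. ]
[[689. 128.  70.]
 [586.  27.  70.]
 [489. 125.  70.]
 [588. 225.  70.]]
cupb [715.41359599  17.57995192  50.        ]
cupa [375.74236241  15.43871729  55.        ] purple [ 307.30843812 -170.22401287   60.        ] [ 306.68736727 -214.65299237  140.        ] jar [ 524.103285   -342.51745976   80.        ] slip [ 691.53039113 -314.10593729   65.        ]
```

Candidates (top view): off-white pot with overhead wooden bar on the wheel head (291,193); purple look‑alike (385,284); side-handled pot (206,225). The crop confirms that the one on the aluminium head is meant. Its handle triangulates to z≈216 (210–219 expected) and is 97 mm long. The knob lies 90 mm from the pivot, leaning about 0.50 rad. Moving over the knob now.

Call:
step_arm(
  delta_pos=[
    [0.0224, 0.0327, 0],
    [0.0224, 0.0327, 0],
    [0.0224, 0.0327, 0],
    [0.0224, 0.0327, 0],
    [0.0224, 0.0327, 0],
    [0.0224, 0.0327, 0],
    [0.0224, 0.0327, 0],
    [0.0224, 0.0327, 0],
    [0.0224, 0.0327, 0],
    [0.0224, 0.0327, 0],
    [0.0224, 0.0327, 0],
    [0.0224, 0.0327, 0],
  ],
  turn=[-3.8, -3.8, -3.8, -3.8, -3.8, -3.8, -3.8, -3.8, -3.8, -3.8, -3.8, -3.8],
  gripper=[1, 1, 1, 1, 1, 1, 1, 1, 1, 1, 1, 1],
  newtons=20,
)

```text
clock: 1.35
ee_pos: [559.5, -187.7, 242.1]
eef_rot: [[-0.0, 0.944, -0.33], [0.0, -0.33, -0.944], [-1.0, -0.0, 0.0]]
ft_force: [0.3, -0.8, 0.3]
width: 0.995
```

Call:
step_arm(
  delta_pos=[
    [0, 0, 0],
    [0, 0, 0],
    [0, 0, 0],
  ],
  turn=[0, 0, 0],
  gripper=[1, 1, 1],
)

```text
clock: 1.65
ee_pos: [558.2, -190.5, 242.1]
eef_rot: [[-0.001, 0.945, -0.328], [-0.001, -0.328, -0.945], [-1.0, -0.001, 0.001]]
ft_force: [0.0, 0.3, 0.2]
width: 1.0
```

Run:
```python
from h import *
f=grab('wrist','wrist1'); s=robot.get_state(); print(s['clock'],s['ee_pos'].round(1),s['eef_rot'].round(3).tolist(),s['joint_positions'].round(2))
print(f['origin'],proj(f,[559.3,-188.7,129]),proj(f,[518,-175,50]))
```

```text
1.7 [ 558.1 -190.8  242.2] [[-0.001, 0.944, -0.329], [-0.001, -0.329, -0.944], [-1.0, -0.001, 0.001]] [ 0.23  0.43  0.03  1.71 -0.01  1.   -1.64]
[ 628.17768668 -215.01322489  373.85298946] [313.89369967 195.85767259] [315.08797316 212.02781996]
```

View pics/wrist1.png

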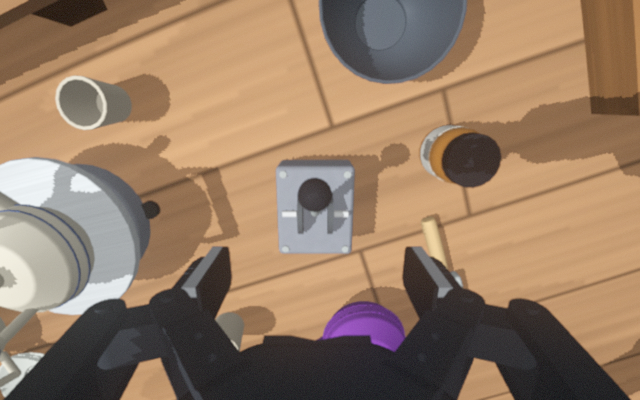

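Run:
```python
from h import *
crop('wrist1',265,150,365,265,5,'cw1')
f=load('wrist1');T=load('top0');S=load('scene0')
x,e=tri((f,315,195),(T,250+665/4.7,145+257/4.7),(S,195+137/3.8,175+187/3.8));print(x,e)
for p in [(289,214),(342,213.5),(315.5,213.7)]: print(plane(f,*p,50).round(1))
```

```text
[ 559.35376769 -189.10940046  128.45056365] [np.float64(0.7185257219144543), np.float64(0.6838328216518916), np.float64(1.3781465002191406)]
[ 525.7 -145.3   50. ]
[ 505.9 -204.1   50. ]
[ 515.9 -174.8   50. ]
```

View pics/cw1.png

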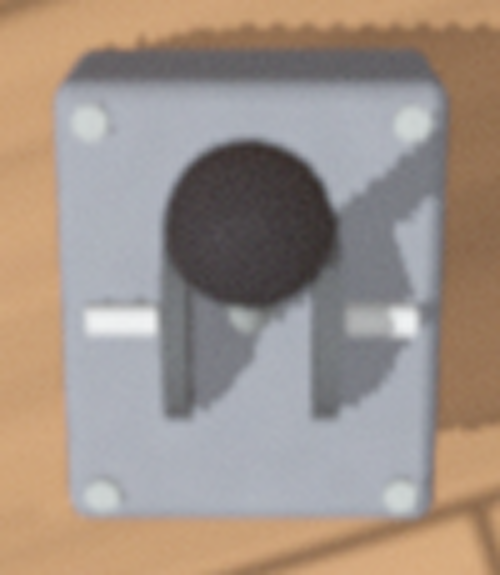

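Call:
step_arm(
  delta_pos=[
    [0.001, 0.0015, -0.021],
    [0, 0, -0.025],
    [0, 0, -0.025],
    [0, 0, -0.02],
    [0, 0, -0.015],
    [0, 0, -0.015],
    [0, 0, 0],
    [0, 0, 0],
  ],
  turn=[0, 0, 0, 0, 0, 0, 0, 0],
  gripper=[1, 1, 1, 1, 1, 1, 1, 1],
)

```text
clock: 2.5
ee_pos: [560.1, -188.1, 121.6]
eef_rot: [[0.0, 0.945, -0.327], [-0.0, -0.327, -0.945], [-1.0, 0.0, 0.0]]
ft_force: [0.3, 0.1, 1.0]
width: 0.994
```

Run:
```python
from h import *
f=grab('wrist','wrist2'); s=robot.get_state(); print(s['clock'],s['ee_pos'].round(1)); crop('wrist2',120,100,520,400,2,'cw2')
```

```text
2.55 [ 560.5 -188.1  122. ]
```

View pics/cw2.png

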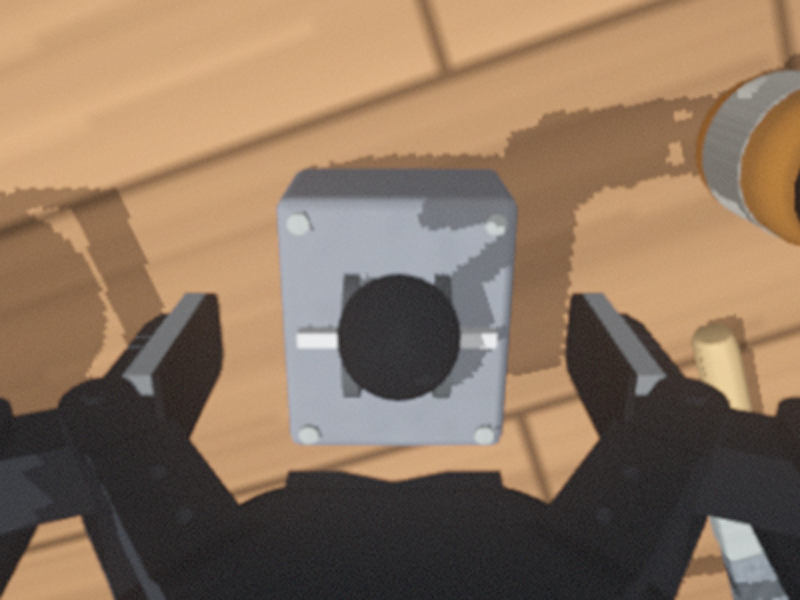

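The knob (crop 399,337) sits centred between the pads (220 to 567). Closing gently.

Call:
step_arm(
  delta_pos=[
    [0, 0, 0],
    [0, 0, 0],
    [0, 0, 0],
    [0, 0, 0],
    [0, 0, 0],
    [0, 0, 0],
    [0, 0, 0],
    [0, 0, 0],
    [0, 0, 0],
    [0, 0, 0],
  ],
  turn=[0, 0, 0, 0, 0, 0, 0, 0, 0, 0],
  gripper=[-1, -1, -1, -1, -1, -1, -1, -1, -1, -1],
  newtons=20,
)

```text
clock: 3.55
ee_pos: [560.1, -189.0, 121.7]
eef_rot: [[0.001, 0.945, -0.328], [-0.002, -0.328, -0.945], [-1.0, 0.001, 0.001]]
ft_force: [-0.9, -5.3, 4.5]
width: 0.337
```

Run:
```python
from h import *
s=robot.get_state(); print(s['clock'],s['ee_pos'].round(1),s['width'],s['ft_force'])
f=grab('wrist','wrist2b'); crop('wrist2b',120,100,520,400,2,'cw2b')
# arc rows
import math
P=np.array([517,-175.5]);a0=.516;d=np.array([math.cos(math.radians(-19)),math.sin(math.radians(-19))])
k=lambda a:np.r_[90*math.sin(a)*d,90*math.cos(a)]
A=np.linspace(a0,0,10)
for i in range(9): print((k(A[i+1])-k(A[i])).round(2))
print(k(0)-k(a0))
```

```text
3.55 [ 560.1 -189.   121.7] 0.33688249496734024 [-0.87985089 -5.29022353  4.45604907]
[-4.31  1.48  2.42]
[-4.43  1.53  2.15]
[-4.54  1.56  1.88]
[-4.64  1.6   1.6 ]
[-4.72  1.62  1.32]
[-4.78  1.65  1.03]
[-4.83  1.66  0.74]
[-4.86  1.67  0.44]
[-4.88  1.68  0.15]
[-41.98711445  14.45732291  11.71802229]
```

View pics/cw2b.png

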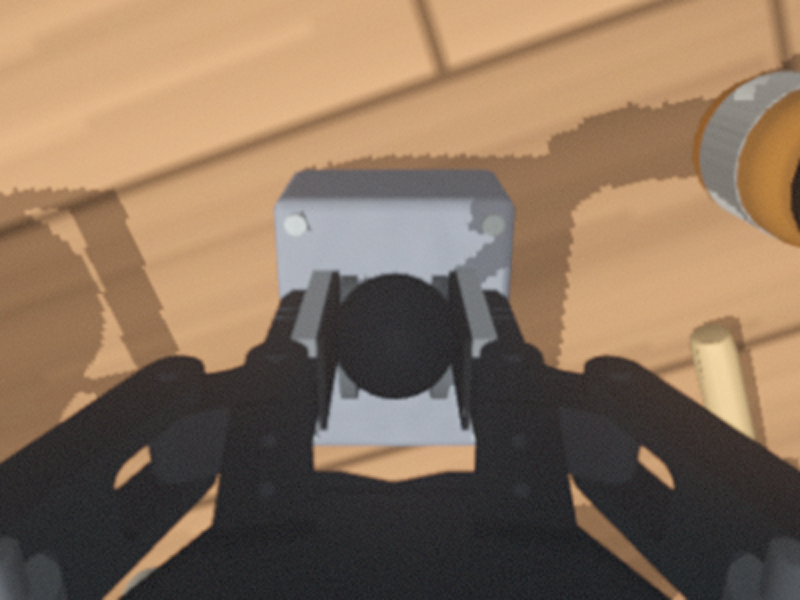

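Gripped (28.6 mm wide). Now swinging the lever along its arc to upright.

Call:
step_arm(
  delta_pos=[
    [-0.0043, 0.0015, 0.0024],
    [-0.0044, 0.0015, 0.0022],
    [-0.0045, 0.0016, 0.0019],
    [-0.0046, 0.0016, 0.0016],
    [-0.0047, 0.0016, 0.0013],
    [-0.0048, 0.0016, 0.001],
    [-0.0048, 0.0017, 0.0007],
    [-0.0049, 0.0017, 0.0004],
    [-0.0049, 0.0017, 0.0002],
    [0, 0, 0],
    [0, 0, 0],
    [0, 0, 0],
  ],
  turn=[0, 0, 0, 0, 0, 0, 0, 0, 0, 0, 0, 0],
  gripper=[-1, -1, -1, -1, -1, -1, -1, -1, -1, -1, -1, -1],
)

```text
clock: 4.8
ee_pos: [518.0, -174.3, 133.4]
eef_rot: [[0.0, 0.945, -0.328], [-0.001, -0.328, -0.945], [-1.0, 0.001, 0.001]]
ft_force: [-2.0, -4.5, 6.2]
width: 0.334
```

Run:
```python
from h import *
s=robot.get_state(); print(s['clock'],s['ee_pos'].round(1),s['width'],s['ft_force'])
f=grab('wrist','wrist3'); crop('wrist3',120,100,520,400,2,'cw3')
print(proj(f,[517,-175.5,140]),proj(f,[517,-175.5,50]))
```

```text
4.8 [ 518.  -174.3  133.4] 0.3340284150842728 [-1.97157871 -4.52058031  6.24732753]
[319.17882737 269.48822003] [318.15093929 208.28861266]
```

View pics/cw3.png

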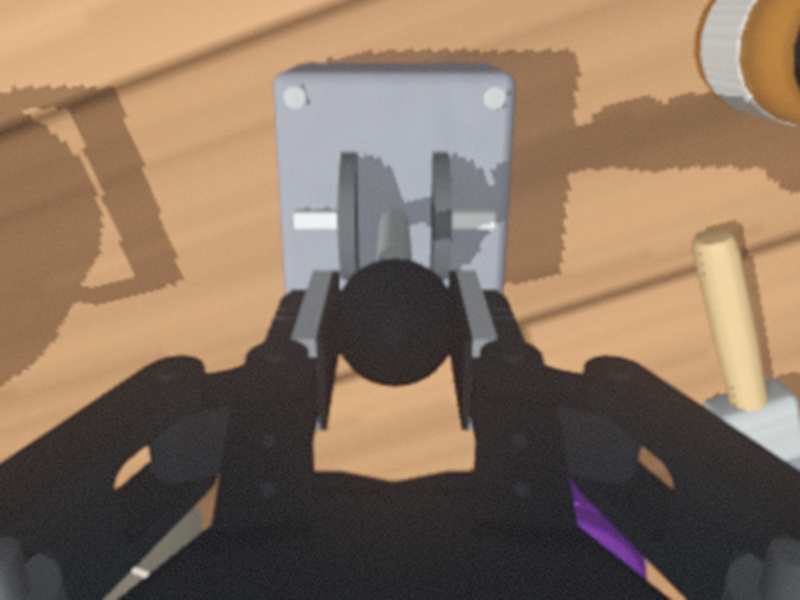

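Run:
```python
from h import *
f=load('wrist2b');w=load('wrist3');s=robot.get_state()
for h in (126,128.5,131): print('before',h,plane(f,120+397/2,100+337/2,h).round(1))
for h in (137,139,140): print('after',h,plane(w,120+397/2,100+322/2,h).round(1))
for p in [(316,219),(474,219)]: print(plane(w,120+p[0]/2,100+p[1]/2,50).round(1))
T=grab('top','top3');S=grab('scene','scene3')
crop('top3',340,180,440,255,7,'ct3'); crop('scene3',200,180,300,255,7,'cs3')
```

```text
before 126 [ 558.5 -189.7  126. ]
before 128.5 [ 559.9 -190.1  128.5]
before 131 [ 561.3 -190.6  131. ]
after 137 [ 519.9 -176.2  137. ]
after 139 [ 520.9 -176.5  139. ]
after 140 [ 521.4 -176.7  140. ]
[ 526.3 -145.8   50. ]
[ 506.2 -203.6   50. ]
```

View pics/ct3.png

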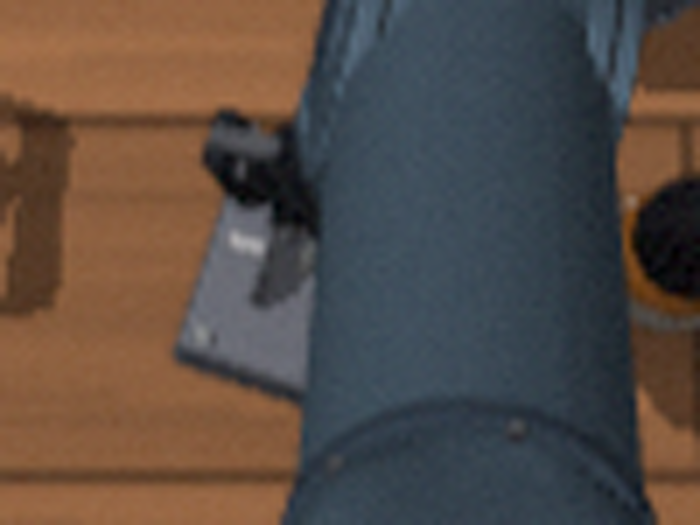

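View pics/cs3.png

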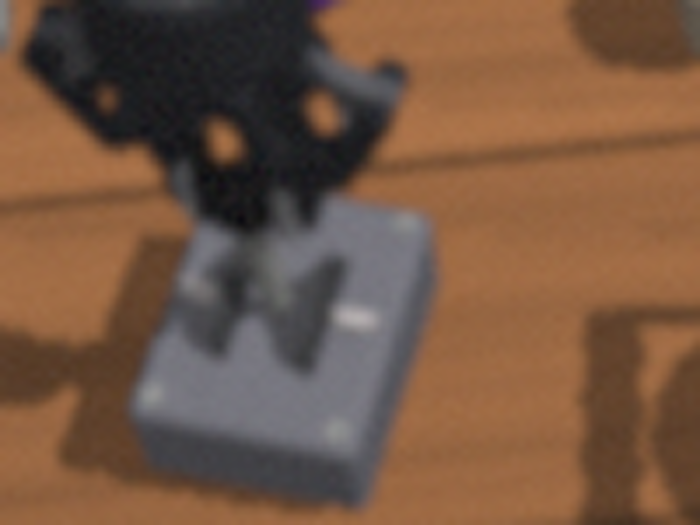

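The knob lags at (521,-177), 5 mm beyond the pivot (516,-175), so it still leans about 0.06 rad. Correcting.

Call:
step_arm(
  delta_pos=[
    [-0.0025, 0.001, 0],
    [-0.0025, 0.001, 0],
    [0, 0, 0],
    [0, 0, 0],
    [0, 0, 0],
  ],
  turn=[0, 0, 0, 0, 0],
  gripper=[-1, -1, -1, -1, -1],
)

```text
clock: 5.45
ee_pos: [513.3, -172.6, 133.4]
eef_rot: [[0.001, 0.945, -0.328], [-0.002, -0.328, -0.945], [-1.0, 0.001, 0.001]]
ft_force: [-0.7, -6.3, 4.1]
width: 0.335
```

Run:
```python
from h import *
s=robot.get_state(); print(s['clock'],s['ee_pos'].round(1),s['width'],s['ft_force'])
w=grab('wrist','wrist4'); crop('wrist4',220,150,420,300,4,'cw4')
print(proj(w,[516.2,-174.7,140]),proj(w,[516.2,-174.7,50]))
```

```text
5.45 [ 513.3 -172.6  133.4] 0.3351980104761998 [-0.74268211 -6.32793518  4.12377652]
[318.21762921 262.18856652] [317.52133377 203.51258681]
```

View pics/cw4.png

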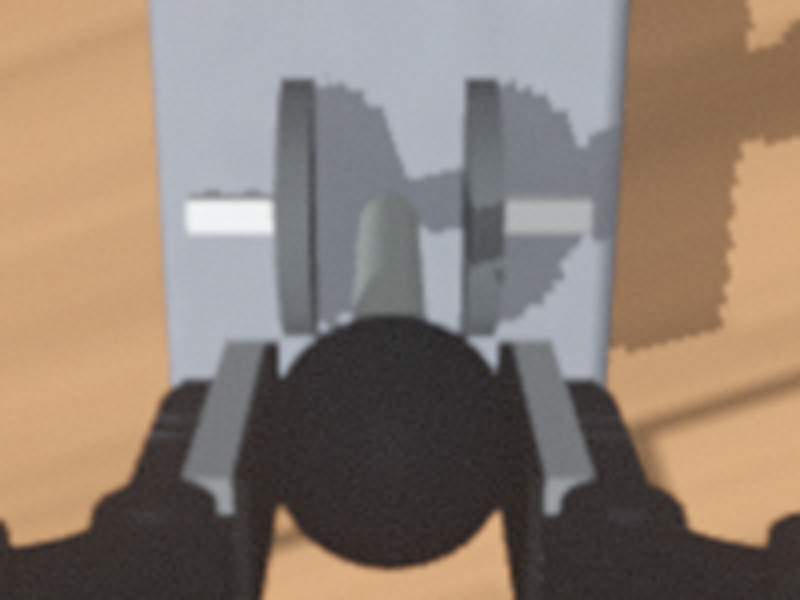

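Call:
step_arm(
  delta_pos=[
    [0, 0, 0],
    [0, 0, 0],
    [0, 0, 0],
    [0, 0, 0],
    [0, 0, 0],
    [0, 0, 0],
    [0, 0, 0],
  ],
  turn=[0, 0, 0, 0, 0, 0, 0],
  gripper=[1, 1, 1, 1, 1, 1, 1],
)

```text
clock: 6.2
ee_pos: [513.1, -171.2, 133.0]
eef_rot: [[-0.0, 0.945, -0.327], [0.0, -0.327, -0.945], [-1.0, -0.0, -0.0]]
ft_force: [0.5, -0.6, -0.1]
width: 1.001
```

Run:
```python
from h import *
s=robot.get_state(); print(s['clock'],s['ee_pos'].round(1),s['width'],s['ft_force'])
w=grab('wrist','wrist5'); crop('wrist5',220,150,420,300,4,'cw5')
print(proj(w,[516.2,-174.7,140]),proj(w,[516.2,-174.7,50]))
```

```text
6.2 [ 513.1 -171.2  133. ] 1.0006774792146464 [ 0.48786741 -0.63313684 -0.11398764]
[321.07677406 261.36815721] [319.43868754 202.68850037]
```

View pics/cw5.png

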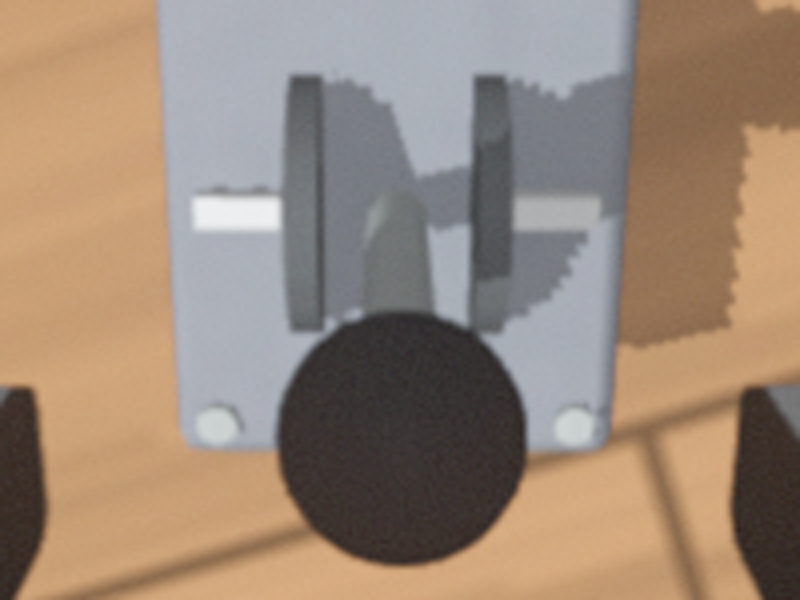

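Lever upright within about 0.01 rad: knob at (320.5,259), predicted neutral (321,261). Going straight up, then looking over the teapot.

Call:
step_arm(
  delta_pos=[
    [0, 0, 0.02],
    [0, 0, 0.04],
    [0, 0, 0.04],
    [0, 0, 0.045],
    [0, 0, 0.045],
  ],
  turn=[0, 0, 0, 0, 0],
  gripper=[1, 1, 1, 1, 1],
)

```text
clock: 6.75
ee_pos: [512.7, -171.1, 324.8]
eef_rot: [[-0.0, 0.945, -0.327], [0.0, -0.327, -0.945], [-1.0, -0.0, -0.0]]
ft_force: [0.8, -1.1, 0.7]
width: 1.004
```

Call:
step_arm(
  delta_pos=[
    [0.0072, 0.0284, 0],
    [0.0072, 0.0284, 0],
    [0.0072, 0.0284, 0],
    [0.0072, 0.0284, 0],
    [0.0072, 0.0284, 0],
    [0.0072, 0.0284, 0],
    [0.0072, 0.0284, 0],
    [0.0072, 0.0284, 0],
    [0.0072, 0.0284, 0],
    [0.0072, 0.0284, 0],
    [0, 0, 0],
    [0, 0, 0],
  ],
  turn=[1.3, 1.3, 1.3, 1.3, 1.3, 1.3, 1.3, 1.3, 1.3, 1.3, 0, 0],
  gripper=[1, 1, 1, 1, 1, 1, 1, 1, 1, 1, 1, 1],
)

```text
clock: 7.95
ee_pos: [584.9, 113.1, 322.7]
eef_rot: [[-0.001, 0.994, -0.105], [-0.0, -0.105, -0.994], [-1.0, -0.001, 0.0]]
ft_force: [0.6, -0.5, -0.3]
width: 0.998
```

Run:
```python
from h import *
s=robot.get_state(); print(s['clock'],s['ee_pos'].round(1),s['eef_rot'].round(3).tolist(),s['ft_force'])
w=grab('wrist','wrist6');T=grab('top','top6');S=grab('scene','scene6')
print(proj(w,[633,107,217]),proj(w,[536.5,117.6,217]))
crop('scene6',200,170,300,245,8,'cs6'); crop('top6',345,180,445,255,8,'ct6')
```

```text
7.95 [584.9 113.1 322.7] [[-0.001, 0.994, -0.105], [-0.0, -0.105, -0.994], [-1.0, -0.001, 0.0]] [ 0.60427975 -0.52438225 -0.34023445]
[317.45418131 140.87497746] [316.92615557 250.75788308]
```

View pics/wrist6.png

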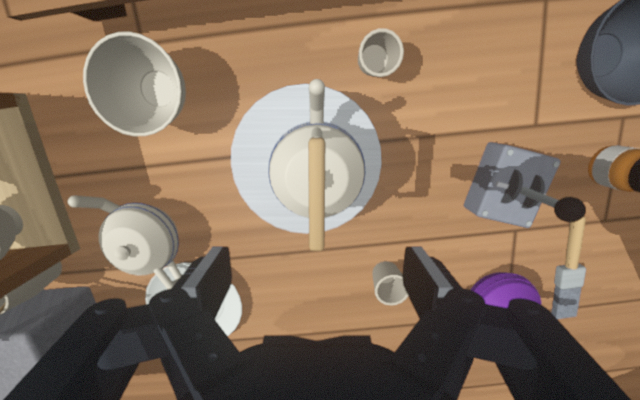

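View pics/cs6.png

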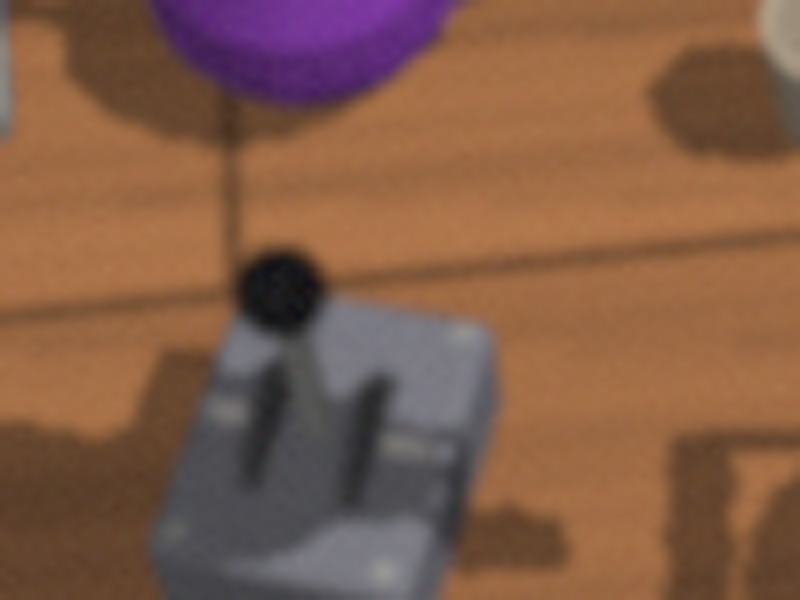

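View pics/ct6.png

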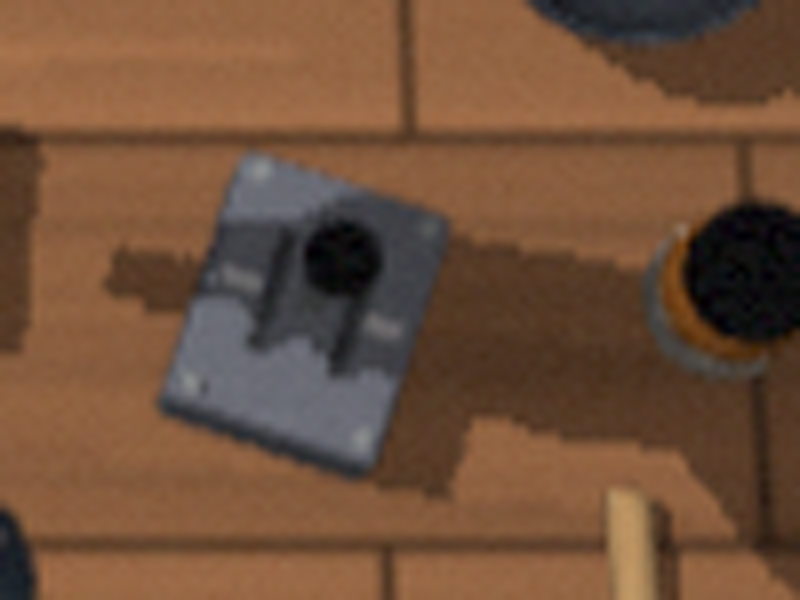

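Run:
```python
from h import *
T=load('top6');S=load('scene6');w=load('wrist6')
t=lambda u,v:(T,345+u/8,180+v/8); s=lambda u,v:(S,200+u/8,170+v/8)
print('knob',tri(t(342,257),s(282,289)))
M=[]
for n,a,b in [('m1',t(240,277),s(407,446)),('m2',t(384,326),s(228,408))]:
    print(n,tri(a,b)[0].round(1),plane(*a,50).round(1),plane(*b,50).round(1))
for F,a,b,k in [(T,t(240,277),t(384,326),t(342,257)),(S,s(407,446),s(228,408),s(282,289))]:
    p=(plane(*a,50)+plane(*b,50))/2; q=plane(*k,140); d=(q-p)[:2]; print('pivot',p.round(1),'knob@140',q.round(1),'along',d@[.945,-.327],'across',d@[.327,.945])
# handle edges in wrist image
hsv=cv2.cvtColor(w['img'],cv2.COLOR_RGB2HSV); m=cv2.inRange(hsv,(8,60,120),(25,200,255)); m[:, :300]=0;m[:,335:]=0;m[:130]=0;m[255:]=0
n,l,st,c=cv2.connectedComponentsWithStats(m);print(st[1:][st[1:,4]>100],c[1:][st[1:,4]>100])
for v in (145,160,180,200,220,240): 
    x=np.where(m[v])[0]; print(v,x.min() if len(x) else None,x.max() if len(x) else None)
T0=load('top0');S0=load('scene0')
t=lambda u,v:(T0,250+u/4.7,145+v/4.7); s=lambda u,v:(S0,195+u/3.8,175+v/3.8)
for n,W,a,b in [('far',(w,316.5,138),t(205,110),s(616,168)),('near',(w,316.5,250.5),t(187,262),s(606,35))]:
    print(n,tri(W,a,b),tri(W,b)[0],plane(*W,219))
```

```text
knob (array([ 517.20862952, -174.26303688,  143.59201734]), [np.float64(0.3525431479928879), np.float64(0.35254314799283265)])
m1 [ 527.4 -146.    55.9] [ 528.6 -147.1   50. ] [ 524.  -146.1   50. ]
m2 [ 506.8 -203.6   57.8] [ 508.3 -204.5   50. ] [ 502.1 -205.1   50. ]
pivot [ 518.4 -175.8   50. ] knob@140 [ 518.  -175.2  140. ] along -0.6569625790337439 across 0.46971359770130555
pivot [ 513.1 -175.6   50. ] knob@140 [ 514.9 -174.4  140. ] along 1.3699693505020867 across 1.7987235363571856
[[ 300  138   35  117 2248]] [[316.78469751 205.11298932]]
145 309 324
160 309 323
180 309 324
200 309 323
220 310 323
240 300 334
far (array([633.96023189, 107.29352642, 216.85193425]), [np.float64(1.3740748189844751), np.float64(0.9016455050682859), np.float64(0.7706239088500119)]) [635.61177891 107.15180838 221.05307921] [635.53128895 107.49705681 219.        ]
near (array([536.36745437, 117.72262966, 215.53217599]), [np.float64(0.418597759028731), np.float64(1.0708131074811857), np.float64(0.8205807464563942)]) [536.11366782 118.3139749  215.11510223] [537.81918605 117.84220313 219.        ]
```

The lever is neutral to about 1 mm at the knob in both fixed views. Handle middle is at (585.5,112.5), bar top at about 217–219. Descending to grasp at z≈210.

Call:
step_arm(
  delta_pos=[
    [0.0005, -0.0005, -0.03],
    [0, 0, -0.03],
    [0, 0, -0.02],
    [0, 0, -0.015],
    [0, 0, -0.015],
    [0, 0, -0.01],
    [0, 0, 0],
    [0, 0, 0],
  ],
  turn=[0, 0, 0, 0, 0, 0, 0, 0],
  gripper=[1, 1, 1, 1, 1, 1, 1, 1],
)

```text
clock: 8.9
ee_pos: [585.9, 111.9, 203.5]
eef_rot: [[0.0, 0.994, -0.107], [-0.0, -0.107, -0.994], [-1.0, 0.0, -0.0]]
ft_force: [0.0, -0.7, 0.8]
width: 1.001
```

Run:
```python
from h import *
s=robot.get_state(); print(s['clock'],s['ee_pos'].round(1),s['ft_force'])
w=grab('wrist','wrist7'); S=grab('scene','scene7'); crop('scene7',300,150,420,240,6,'cs7')
```

```text
8.9 [585.9 111.9 203.5] [ 0.0363554  -0.69624033  0.79107027]
```

View pics/wrist7.png

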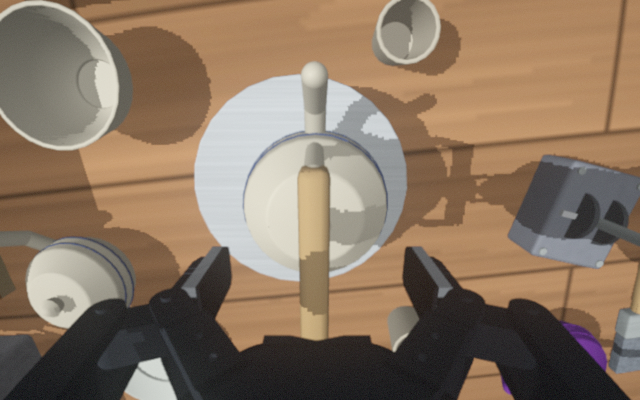

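View pics/cs7.png

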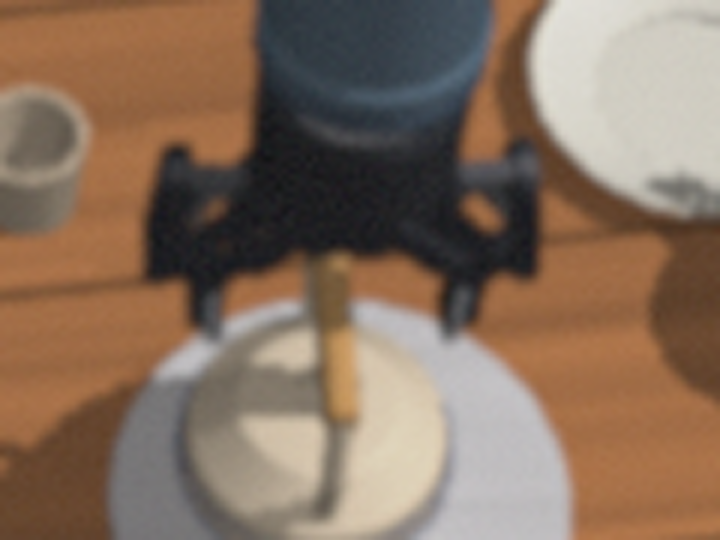

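Bar (x≈314) is centred between the pads (230 to 404). Closing.

Call:
step_arm(
  delta_pos=[
    [0, 0, 0],
    [0, 0, 0],
    [0, 0, 0],
    [0, 0, 0],
    [0, 0, 0],
    [0, 0, 0],
    [0, 0, 0],
    [0, 0, 0],
    [0, 0, 0],
    [0, 0, 0],
    [0, 0, 0],
    [0, 0, 0],
  ],
  turn=[0, 0, 0, 0, 0, 0, 0, 0, 0, 0, 0, 0],
  gripper=[-1, -1, -1, -1, -1, -1, -1, -1, -1, -1, -1, -1],
  newtons=60,
)

```text
clock: 10.2
ee_pos: [585.7, 112.5, 203.1]
eef_rot: [[0.0, 0.994, -0.106], [0.0, -0.106, -0.994], [-1.0, 0.0, -0.0]]
ft_force: [0.9, 1.6, 1.1]
width: 0.153
```

Run:
```python
from h import *
s=robot.get_state(); print(s['clock'],s['ee_pos'].round(1),s['ft_force'],s['width']*85)
w=grab('wrist','wrist8')
```

```text
10.2 [585.7 112.5 203.1] [0.89564661 1.64951847 1.1034759 ] 13.014168352773087
```

View pics/wrist8.png

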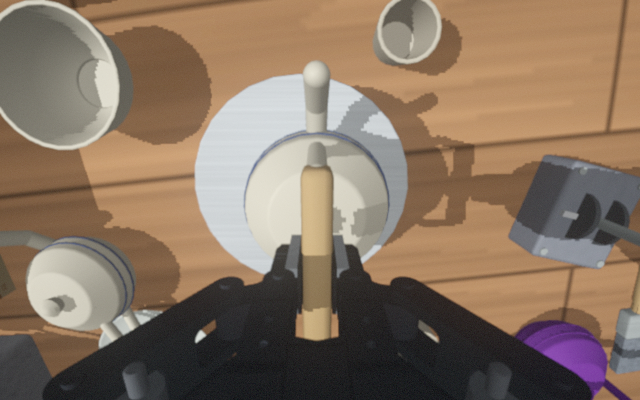

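Pads hold the bar (about 13–14 mm). Lifting slowly, 100 mm.

Call:
step_arm(
  delta_pos=[
    [0, 0, 0.004],
    [0, 0, 0.008],
    [0, 0, 0.01],
    [0, 0, 0.012],
    [0, 0, 0.014],
    [0, 0, 0.014],
    [0, 0, 0.013],
    [0, 0, 0.011],
    [0, 0, 0.008],
    [0, 0, 0.004],
    [0, 0, 0.002],
    [0, 0, 0],
  ],
  turn=[0, 0, 0, 0, 0, 0, 0, 0, 0, 0, 0, 0],
  gripper=[-1, -1, -1, -1, -1, -1, -1, -1, -1, -1, -1, -1],
)

```text
clock: 11.45
ee_pos: [585.5, 112.2, 302.8]
eef_rot: [[-0.0, 0.994, -0.106], [-0.0, -0.106, -0.994], [-1.0, -0.0, 0.0]]
ft_force: [-0.3, 0.4, -4.8]
width: 0.152
```

Call:
step_arm(
  delta_pos=[
    [0, 0, 0],
    [0, 0, 0],
    [0, 0, 0],
    [0, 0, 0],
    [0, 0, 0],
  ],
  turn=[0, 0, 0, 0, 0],
  gripper=[-1, -1, -1, -1, -1],
)

```text
clock: 11.95
ee_pos: [585.5, 112.3, 302.9]
eef_rot: [[-0.0, 0.994, -0.106], [-0.0, -0.106, -0.994], [-1.0, -0.0, 0.0]]
ft_force: [0.3, 0.2, -5.1]
width: 0.149
```

Run:
```python
from h import *
s=robot.get_state(); print(s['clock'],s['ee_pos'].round(1),s['ft_force'],s['moment'],s['width']*85,abs(s['qd']).max())
w=grab('wrist','wrist9');grab('scene','scene9');grab('top','top9')
```

```text
11.95 [585.5 112.3 302.9] [ 0.26661696  0.16591565 -5.06062078] [-0.04367877  0.0196943   0.0226311 ] 12.695260147909389 0.0018418634525727738
```

View pics/wrist9.png

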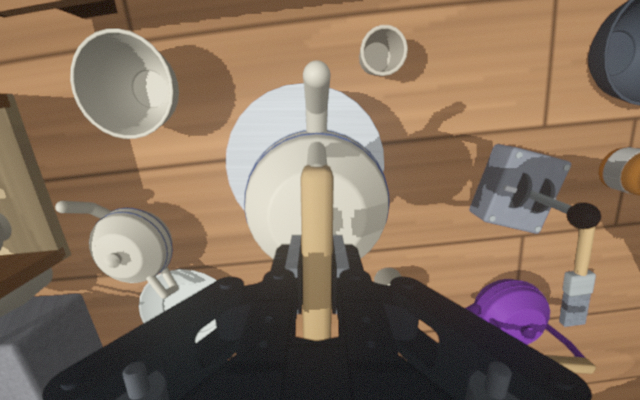

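View pics/scene9.png

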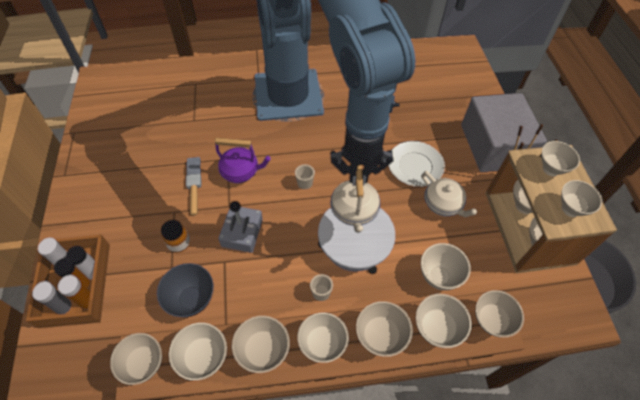

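View pics/top9.png

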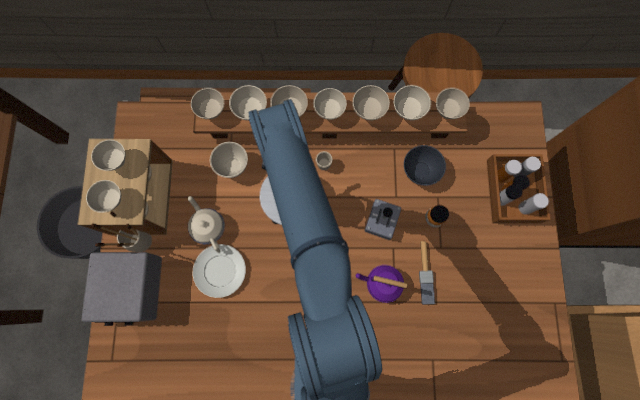

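The pot hangs in the same pose in the wrist picture as before the lift (spout tip (317,75) against (316,74)). The wrist carries 5.1 N, the lever is still upright, and the other ware has not moved. Handing in.

Run:
```python
from h import *
print(robot.get_state()['clock'],robot.finish_job())
```

```text
the job is handed in; nothing more can be done
12.1 None
```

I handed the job in at 12.1 s, with the teapot held in the air over the wheel and the lever at neutral.

- **Lever:** I gripped the knob and swung it from about 0.5 rad to upright while the pot stood on the wheel. The knob lagged behind the gripper, so the first swing left it about 0.06 rad short and I corrected that. Afterwards the wrist view put the knob about 1 mm from neutral, the top view 0.7 mm to one side and the scene view 1.4 mm to the other. All are within the 2 mm camera calibration.
- **Teapot:** I took it by the middle of the overhead bar with a 60 N grip and lifted it 100 mm straight up (TCP height 203 to 303 mm). At the end the wrist carried 5.1 N (about 0.5 kg) with almost no moment. The pot had not tilted in the wrist view, and the arm was still.
- **Other ware:** In the last pictures the bystanders I could see stood where they started; cup_a was hidden by the arm in the top view but unmoved in the scene view.
- **Disagreement:** The two-view height of the lever marks came out 6–8 mm above the box top, where 50 mm was expected. The marks are small and blurred, so I used the known 50 mm plane instead.

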